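# Open the hutch gate and hold it wide

## Robot

A 6-joint arm with a two-finger parallel gripper is mounted at the origin on the work surface. World frame = base frame: x ahead of the robot, y to its left, z up, the work surface at z = 0. Lengths are in mm, angles in rad, forces in N, time in s.
With the tool pointing down it reaches from about 350 to 1000 mm from the base axis. Payload 7.1 kg.
Tool frame: the origin (TCP) lies on the centre line of the jaws, within the pads' length; the fingertips stand 19 mm ahead of it and the grasp point (between the pads) is the TCP; z points along the fingers, y is the line along which they close (so a half turn about z gives the same grasp; the last joint's range is limited). The gripper opens to 85 mm and grips with 20 to 120 N. Pads are 22 mm wide; open, the fingers measure 114 mm over their backs; the gripper's body (76 mm by 85 mm) begins 54 mm behind the grasp point. The pads swing forward as they close: fully open they stand 13 mm farther back than shut.
Start: joints at [1.305, 0.423, 1.63, -0, 1.089, -0.019], TCP at [152.657, 606.053, 220.619] pointing down, gripper open.
Joint ranges: [-3, 3], [-0.9, 2.11], [0.09, 2.58], [-1.31, 4.45], [0.11, 2.69], [-2.54, 2.54]. Speed limits (rad/s): [2.39, 2.39, 3.01, 3.14, 3.14, 3.14].

## Interface

Orientations are given as a unit quaternion [x, y, z, w].
In Python, from station import bot gives the robot as it stands.
- The arm moves only by the tool step_arm, never from a script. Its argument "plan" is a list of rows, each a list of 3 entries, a list of its own where there are three numbers: the shift along the world's x, y, z in m, then the turn, a rotation vector about the world's x, y, z in degrees, then the opening in per cent of the stroke, from 0 (shut) to 100 (fully open). A call has 1 to 5 rows; each row is the pose to reach, as a shift and turn from the pose commanded when the call began; what a row does not reach only later rows make up. A row lasts 1/8 s, in which the tool goes at most 62.5 mm and 10.7 degrees, less where a joint would pass 70% of its speed; a pose out of reach is approached as far as the arm can. A call with a gripper value outside its range is refused whole. The fingers move at their own pace and stop on an object; the grip force is fixed at half the most. Time passes only in rows, so rows that repeat a pose let the fingers close. It gives the time, the measured TCP pose, the force, the opening and the grip force at its end, in the units of the state.
- bot.state(): the state, without advancing time (a new reading comes with each control period).
- bot.snapshot(name): name is "scene" or "top"; returns (picture, depth): 480x640x3 uint8, red, green, blue; 480x640 float32, mm along the optical axis (not along the pixel's ray), 0 where there is no reading.
- bot.camera_params(name): a dict with "mtx" (3x3 intrinsics, pixels), "T" (4x4, takes a point from camera to world coordinates). Camera axes: x right, y up, looking along -z (the intrinsics and any distortion apply to the point x, -y, -z); pixel columns grow to the right and rows downward; lengths in mm; the calibration is good to about 2 mm. A picture is of the moment at which its call begins. camera_params takes no time and is no camera call.
- bot.job_done(): hands the job in; it is judged then, once.
The state is a dict: "clock": time; "joints": joint angles; "joint_velocities": joint speeds; "effort": joint torques, N m; "tcp_pos": TCP position; "eef_rot": TCP orientation; "wrist_force": force on the tool from outside, world axes, zero at the start; "torque": the same for the moment, N m; "opening": finger opening in mm; "gripper_force": force on a finger pad.
Only numpy, scipy, OpenCV 4.12 (cv2) and the standard library are available. Lean on these libraries where they do the work, as an engineer would, in place of code of your own. Each camera call takes 0.05 s, during which the arm holds its last target. There are 200 camera calls.

## Task

Swing the lamp arm on top of the hutch about a quarter turn, towards the end where the gate's upright peg stands, so that it is clear of the catches and stays there. Then squeeze the two catches on the roof's front edge fully, one after the other, first the one nearer the gate's hinge and then the one nearer the peg; each stays squeezed. Then swing the gate open (its peg is the handle) past the spring detent until it stands about square to the hutch's front, and finish still holding it there (it swings back if let go), leaving the things on the bench undisturbed.

Things in the scene. Friction and masses are not known exactly. Their poses are not given: they have to be found in the camera images.
- hutch: fixed small-pet hutch, white walls with a dark wooden roof: 240 mm deep (its x), 360 mm wide (its y; the roof 380 mm), 180 mm high to the top of the roof. Origin: centre of its underside, on the bench; its z is up, its front with the gate faces its own -x, at x = -120 mm. Hinge at its -y end, peg at its +y end. The detent is a sprung ball on a steel strip before it.
- lamp (a joint): angle of the lamp arm about its upright pivot on the roof, rad. 0: it points to the hutch's front (-x of the hutch), over the catches; it grows as the head swings towards the hutch's +y end (the peg end; clockwise from above); range -0.6 to 1.9. Stiff (about 1.5 N at the head), stays where it is left; 1.1 or more is clear of the catches, a quarter turn is 1.57.
- lamp_pivot (a point): point on the lamp arm's pivot axis (upright), 98 mm above the roof, the same height as lamp_knob.
- lamp_knob (a point): the round upright black grip on the lamp head, 14 mm in diameter, standing 36 mm high above the head (an aluminium disc 72 mm across); this point is on its axis, 14 mm below its top and 22 mm above the disc, 160 mm from the pivot. The disc's underside is about 62 mm above the roof.
- hinge_catch_tab (a point): moving tab of the first (hinge-side) catch: upright dark steel, 10 mm thick along the hutch's y, 24 mm along its x, standing to 42 mm above the roof; this point is its middle, 24 mm above the roof. From it a 10 mm wide hook arm runs 47 mm forward and turns down before a keeper on the gate, blocking it. Squeezing moves it along the hutch's +y to its post.
- hinge_catch_post (a point): the fixed upright post of the first (hinge-side) catch: 10 mm thick along the hutch's y, 24 mm along its x, standing to 42 mm above the roof; this point is 24 mm above the roof, 36 mm in +y of the hutch from where its tab starts. Pinch tab and post together, from outside: 46 mm over both at the start, 30 mm when fully squeezed.
- hinge_catch (a joint): how far the hinge-side catch is squeezed, m: 0 latched, 0.016 fully squeezed (stop); about 4 N moves it, it stays where it is left, and frees the gate from 0.012 on.
- handle_catch_tab (a point): moving tab of the second (peg-side) catch: upright dark steel, 10 mm thick along the hutch's y, 24 mm along its x, standing to 42 mm above the roof; this point is its middle, 24 mm above the roof. From it a 10 mm wide hook arm runs 47 mm forward and turns down before a keeper on the gate, blocking it. Squeezing moves it along the hutch's +y to its post.
- handle_catch_post (a point): the fixed upright post of the second (peg-side) catch, same shape, offset and widths as the first's.
- handle_catch (a joint): how far the peg-side catch is squeezed, m: 0 latched, 0.016 fully squeezed (stop); about 4 N moves it, it stays where it is left, and frees the gate from 0.012 on.
- gate (a joint): gate angle, rad: 0 closed, grows as it opens, swinging out from the hutch's front (counter-clockwise from above); stop at 1.75. The detent is felt at about 0.75 to 0.9 (some 5 N at the peg); a weak spring (about 1 to 1.5 N at the peg) always pulls it shut, so that a gate let go beyond the detent swings back to about 0.9 and stays there. 1.57 is square to the front.
- gate_hinge (a point): point on the gate's upright hinge axis, 165 mm above the bench (the gate's top edge); 10 mm before the hutch's front.
- gate_peg (a point): the upright round steel peg on the gate's top edge by its free end, 14 mm in diameter, standing from 165 to 232 mm above the bench; this point is on its axis, 212 mm above the bench (32 mm above the roof's top), 255 mm from the hinge axis. The gate is 280 mm wide, 18 mm thick. Peg to the nearest catch post: 60 mm free.
- stain_can: loose steel can with a paper label, 74 mm in diameter, 100 mm high, standing on the bench; leave alone. Origin: centre of its underside.
- sanding_block: loose cork sanding block with a wooden grip, 100 x 60 x 46 mm; leave alone. Origin: centre of its underside.
- screw_jar: loose glass jar with a black lid, 64 mm in diameter, 75 mm high; leave alone. Origin: centre of its underside.

How it is judged:
By the outcome, as a careful person would: the job done as asked, in the order asked, and still so for the second after the job is handed in, while the arm keeps its last pose, push and grip.
It also fails if it takes over 70 s, if anything falls off the work surface, if the arm or the gripper's body presses on something with over 40 N, if the wrist force passes 120 N, or if a joint passes its speed limit or range.

## Working session

There is one attempt and no reset: what is moved stays moved. The work goes in short steps, Python scripts to look and compute and a tool call to move; the robot and the scene stay as the last step left them, time stands still between calls to the robot, and variables do not carry over. Pictures are saved under pics/ and viewed, at most 10 in all, crops included, and the job is handed in when it is done.

Besides the shell and the picture viewer there is one more tool, called after "Call:" by a JSON object that holds its "api" and its "payload". step_arm: Moves the arm, as the interface text tells. Its arguments: {"type":"object","properties":{"plan":{"type":"array","items":{"type":"array"}}},"required":["plan"]}

```bash
mkdir -p pics
cat > h.py <<'E'
import numpy as np, cv2
from station import bot
def snap(n,tag):
    p,d=bot.snapshot(n); cv2.imwrite(f'pics/{tag}.png',cv2.cvtColor(p,cv2.COLOR_RGB2BGR)); np.save(f'pics/{tag}.npy',d); return p,d
def ray(n,u,v):
    c=bot.camera_params(n); K=c['mtx'];T=c['T']
    x=np.linalg.inv(K)@[u,v,1]; r=T[:3,:3]@np.array([x[0],-x[1],-1]); return T[:3,3],r
def onz(n,u,v,z):
    o,r=ray(n,u,v); return o+r*(z-o[2])/r[2]
def cloud(n,d):
    c=bot.camera_params(n);K=c['mtx'];T=c['T']
    v,u=np.mgrid[:480,:640]; x=np.stack([u,v,np.ones_like(u)],-1)@np.linalg.inv(K).T
    P=np.stack([x[...,0]*d,-x[...,1]*d,-d],-1); return P@T[:3,:3].T+T[:3,3]
E
python3 - <<'E'
from h import *
for n in('scene','top'):
    snap(n,n+'0'); c=bot.camera_params(n); print({k:(np.round(v,2).tolist() if hasattr(v,'shape') else v) for k,v in c.items()})
print(bot.state())
E
```

```text
{'mtx': [[436.23, 0.0, 320.5], [0.0, 436.23, 230.43], [0.0, 0.0, 1.0]], 'T': [[0.35, -0.74, 0.58, 1103.98], [0.94, 0.27, -0.22, -301.35], [0.0, 0.62, 0.78, 919.66], [0.0, 0.0, 0.0, 1.0]]}
{'mtx': [[606.26, 0.0, 317.53], [0.0, 606.26, 238.96], [0.0, 0.0, 1.0]], 'T': [[-0.0, 0.99, -0.12, 418.55], [-1.0, -0.0, -0.01, -115.04], [-0.01, 0.12, 0.99, 1330.35], [0.0, 0.0, 0.0, 1.0]]}
{'clock': 0.1, 'joints': array([ 1.30502034e+00,  4.23757910e-01,  1.63062067e+00, -1.16090522e-06,
        1.08860464e+00, -1.90268358e-02]), 'joint_velocities': array([-1.59804097e-03, -3.01983006e-04, -1.91980801e-03,  1.40083112e-04,
        1.41833624e-03,  4.55917844e-05]), 'effort': array([ 3.09373290e-04, -5.58426511e+01, -2.82444441e+01,  1.09588657e-04,
        3.06183916e-03, -2.48378410e-05]), 'tcp_pos': array([152.51450331, 605.57526147, 219.9247142 ]), 'eef_rot': array([ 1.23061531e-01,  9.92398799e-01, -6.88320244e-04, -9.81663943e-05]), 'wrist_force': array([ 0.66238696,  0.15042059, -1.05931092]), 'torque': array([-0.01449289, -0.03911659,  0.00875956]), 'gripper_force': 0.0, 'opening': 85.19581772442714}
```

View pics/top0.png

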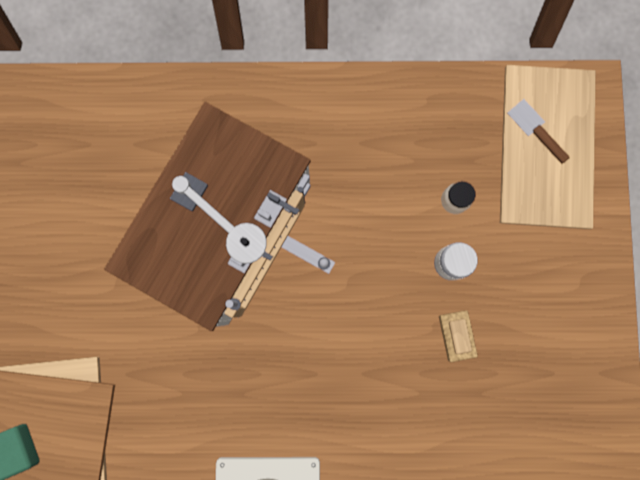

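View pics/scene0.png

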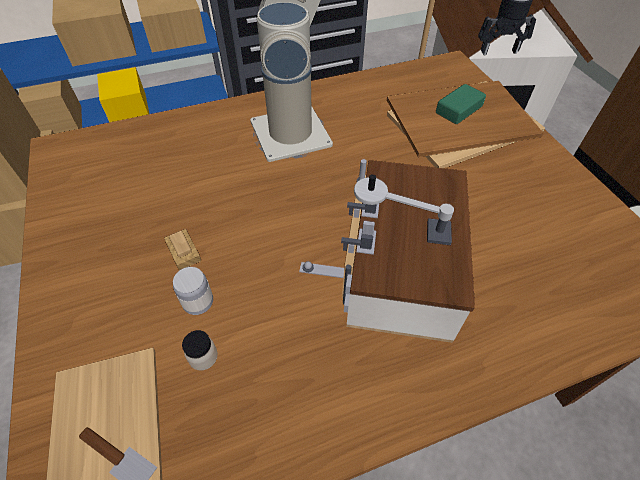

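The top view shows the hutch at left centre, roof corners near (205,102), (310,160), (213,330) and (105,270). The peg is near (232,304), the lamp pivot (180,184), the knob (245,242), and the detent strip end (325,263). The loose things are at (460,195), (458,260) and (458,336), far from the gate. The scene view agrees.

```bash
cat > m.py <<'E'
from h import *
d=np.load('pics/top0.npy'); P=cloud('top',d)
z=P[...,2]; v,u=np.mgrid[:480,:640]
m=(z>172)&(z<188)&(u<320)&(u>95)&(v>90)&(v<340)
img=cv2.imread('pics/top0.png'); 
m&=(img[...,2]<130)
m=cv2.morphologyEx(m.astype(np.uint8),cv2.MORPH_OPEN,np.ones((3,3)))
print('roof z',np.median(z[m>0]))
cs,_=cv2.findContours(m,cv2.RETR_EXTERNAL,cv2.CHAIN_APPROX_NONE); c=max(cs,key=cv2.contourArea)[:,0]
pts=np.array([onz('top',a,b,180)[:2] for a,b in c],np.float32)
r=cv2.minAreaRect(pts); print(r, cv2.boxPoints(r).round(1).tolist())
for n in('top','scene'):
    Q=cloud(n,np.load(f'pics/{n}0.npy')); zz=Q[...,2]
    near=np.hypot(Q[...,0]-r[0][0],Q[...,1]-r[0][1])<300
    for lo,hi in((212,226),(226,238),(244,264),(280,300),(264,280),(300,360)):
        k=(near&(zz>lo)&(zz<hi)).astype(np.uint8)
        nn,l,s,ce=cv2.connectedComponentsWithStats(k)
        for i in range(1,nn):
            if s[i,4]>5: q=Q[l==i]; print(n,lo,hi,s[i,4],ce[i].round(1),q.mean(0).round(1),np.ptp(q,axis=0).round(0))
E
python3 m.py
python3 - <<'E'
import cv2
a=cv2.imread('pics/top0.png')[140:340,160:345]
b=cv2.imread('pics/scene0.png')[155:320,290:480]
a=cv2.resize(a,(400,432),interpolation=2);b=cv2.resize(b,(400,347),interpolation=2)
b=cv2.copyMakeBorder(b,0,85,0,0,0)
cv2.imwrite('pics/crop.png',cv2.hconcat([a,b]))
E
```

```text
roof z 180.5175291543353
((602.5046997070312, 101.68495178222656), (240.0900115966797, 378.437744140625), 60.442630767822266) [[378.70001220703125, 90.5999984741211], [707.9000244140625, -96.0999984741211], [826.2999877929688, 112.80000305175781], [497.1000061035156, 299.3999938964844]]
top 212 226 74 [272.9 196.5] [627.4 -26.2 221.5] [18. 23. 13.]
top 212 226 71 [263.6 213.3] [596.   -9.1 221. ] [18. 24. 13.]
top 212 226 23 [233.7 259.7] [510.   45.3 222. ] [13. 13.  6.]
top 212 226 13 [240.4 263.4] [503.3  33.1 220. ] [ 5.  4. 11.]
top 226 238 48 [229.2 303. ] [430.9  50.8 231.9] [11. 13. 10.]
top 244 264 1865 [229.5 227.8] [564.7  48.6 256.1] [156. 168.  19.]
top 280 300 56 [243.5 240.4] [537.7  18.7 291.4] [14. 12. 15.]
top 264 280 10 [246.8 243.3] [534.5  15.  273.9] [9. 7. 9.]
scene 212 226 26 [362.4 165.8] [436.7  50.4 218.7] [13. 12. 12.]
scene 212 226 69 [368.3 223.8] [600.7  -8.1 218.6] [19. 24. 12.]
scene 212 226 40 [441.6 223.2] [652.4 135.2 219.3] [16. 14. 13.]
scene 212 226 72 [366.5 237.2] [631.9 -26.1 218.9] [16. 23. 11.]
scene 226 238 28 [363.1 161.5] [434.6  52.2 229.7] [13. 13.  5.]
scene 226 238 13 [441.9 220.2] [653.1 132.4 231.4] [11. 15. 10.]
scene 244 264 1220 [394.4 197.6] [579.4  56.2 253.3] [156. 169.  20.]
scene 280 300 47 [372.  178.2] [542.7  19.4 287.7] [14. 12. 11.]
scene 264 280 36 [371.1 184.4] [545.   18.1 272.2] [11. 12. 15.]
```

View pics/crop.png

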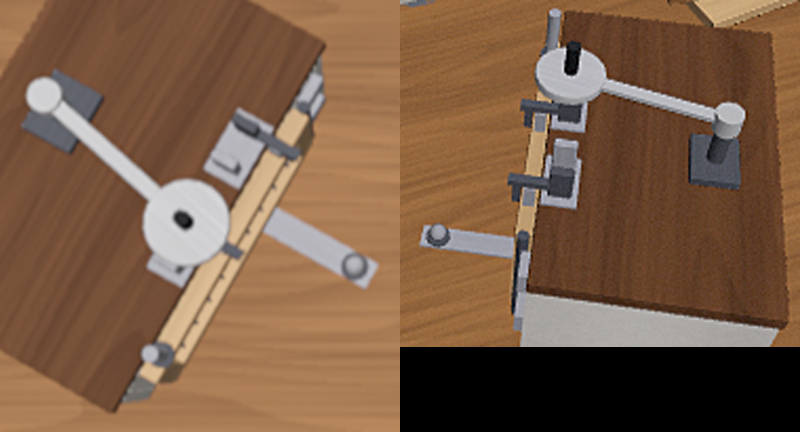

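The crop shows catch 1 (tab dark, post light) clear of the disc. Catch 2 lies under the lamp disc, with only its post corner and hook showing. The roof fits 240 x 378 mm at z=180.5, and the tab-to-post distance comes out at 36 mm, both as given. Next: refine the pivot, knob and peg by rays, then move.

```bash
cat >> h.py <<'E'
C=np.array([602.5,101.7]); a=np.radians(60.44); ex=np.array([np.cos(a),np.sin(a)]); ey=np.array([-ex[1],ex[0]])
def toH(p): d=np.asarray(p)[...,:2]-C; return np.array([d@ex,d@ey])
def toW(x,y): return C+x*ex+y*ey
E
python3 - <<'E'
from h import *
g=cv2.cvtColor(cv2.imread('pics/top0.png'),cv2.COLOR_BGR2GRAY)
d=np.load('pics/top0.npy');P=cloud('top',d)
def cen(mask):
    n,l,s,c=cv2.connectedComponentsWithStats(mask.astype(np.uint8)); i=1+np.argmax(s[1:,4]); return c[i],s[i,4],P[l==i][:,2].max()
v,u=np.mgrid[:480,:640]
c,n,zz=cen((np.hypot(u-245,v-242)<12)&(P[...,2]>285)); k=onz('top',*c,292); print('knob',c,n,k)
c,n,zz=cen((np.hypot(u-180,v-184)<11)&(g>170)); print('cap',c,n,zz); p=onz('top',*c,zz); print(p)
c,n,zz=cen((np.hypot(u-230,v-303)<12)&(P[...,2]>228)); q=onz('top',*c,232); print('peg',c,n,q,toH(q))
print('H knob,piv',toH(k),toH(p),np.linalg.norm(k[:2]-p[:2])); D=toH(k)-toH(p); th=np.arctan2(D[1],-D[0]); print('lamp',th)
for t in (th,.5,.9,1.3,1.55): print(t,toW(toH(p)[0]-160*np.cos(t),toH(p)[1]+160*np.sin(t)))
print('c1 mid',toW(-98,-60.5),'c2',toW(-98,42),'hinge',toW(-130,-131))
E
```

```text
knob [243.35849057 240.20754717] 53 [537.87378886  18.80684925 292.        ]
cap [180.65258216 184.26760563] 213 1330.354958882102
[ 418.5495115  -115.04129657 1330.35495888]
peg [229.15217391 303.        ] 46 [430.89437645  50.97049544 232.        ] [-128.7855426   124.24273292]
H knob,piv [-103.98609533   15.32036501] [-279.27931629   53.0814031 ] 179.31427525375264
lamp -2.929418506240276
-2.929418506240276 [525.02114825   4.38981566]
0.5 [ 282.55507183 -199.33549791]
0.9 [ 260.46462956 -139.72266819]
1.3 [263.33231419 -76.21319258]
1.55 [277.76386762 -39.01891515]
c1 mid [606.77849004 -13.39102712] c2 [517.61993575  37.17578212] hinge [652.31546742 -76.00599091]
```

Call:
{"api": "step_arm", "payload": {"plan": [[[0,0,0.06],[0,0,0],100],[[0.03,-0.045,0.12],[0,0,-6],100],[[0.06,-0.09,0.13],[0,0,-12],100],[[0.09,-0.14,0.13],[0,0,-20],100],[[0.12,-0.19,0.13],[0,0,-30],100]]}}

```text
clock: 0.72
tcp_pos: [273.3, 414.4, 350.9]
eef_rot: [0.378, 0.926, 0.0, 0.0]
wrist_force: [1.8, 0.4, 0.3]
opening: 85.4
gripper_force: 0.0
```

Run:
```python
from h import *
k=np.array([537.9,18.8]); 
for z in (255,262,270,278,285):
    p=onz('top',180.65,184.27,z)[:2]; D=toH(k)-toH(p); print(z,p,np.linalg.norm(p-k),np.arctan2(D[1],-D[0]),toH(p))
P=cloud('top',np.load('pics/top0.npy')); print(P[182:187,178:184,2].round(0))
```

```text
255 [644.36489395 138.07220604] 159.8769300985146 0.212804073396763 [ 52.2913894  -18.47206845]
262 [642.89495357 136.42456913] 157.66889210983416 0.2128077412030109 [ 50.13303701 -18.00629266]
270 [641.21502171 134.54155553] 155.1454201254471 0.21281206081933382 [ 47.66634857 -17.47397748]
278 [639.53508984 132.65854192] 152.6219481440507 0.21281652327790113 [ 45.19966013 -16.94166229]
285 [638.06514946 131.01090501] 150.41391016290046 0.21282055075619358 [ 43.04130775 -16.47588651]
[[259. 259. 261. 261. 260. 263.]
 [261. 259. 262. 261. 265. 257.]
 [262. 262. 264. 262. 259. 258.]
 [263. 260. 259. 262. 258. 260.]
 [254. 264. 261. 260. 261. 260.]]
```

Call:
{"api": "step_arm", "payload": {"plan": [[[0.035,-0.05,0.0],[0,0,0],100],[[0.07,-0.1,0.0],[0,0,0],100],[[0.105,-0.15,0.0],[0,0,0],100],[[0.14,-0.2,0.0],[0,0,0],100],[[0.17,-0.25,0.0],[0,0,0],100]]}}

```text
clock: 1.35
tcp_pos: [443.4, 164.2, 350.5]
eef_rot: [0.376, 0.927, 0.0, 0.0]
wrist_force: [0.5, 0.4, 0.3]
opening: 85.3
gripper_force: 0.0
```

Call:
{"api": "step_arm", "payload": {"plan": [[[0.033,-0.05,0.0],[0,0,0],100],[[0.066,-0.1,0.0],[0,0,0],100],[[0.095,-0.145,0.0],[0,0,0],100],[[0.095,-0.145,-0.04],[0,0,0],100],[[0.095,-0.145,-0.068],[0,0,0],100]]}}

```text
clock: 1.98
tcp_pos: [537.2, 20.1, 280.8]
eef_rot: [0.377, 0.926, -0.0, -0.001]
wrist_force: [0.2, -0.8, 0.3]
opening: 85.5
gripper_force: 0.0
```

Call:
{"api": "step_arm", "payload": {"plan": [[[0,0,0],[0,0,0],10],[[0,0,0],[0,0,0],5],[[0,0,0],[0,0,0],5],[[0,0,0],[0,0,0],5],[[0,0,0],[0,0,0],5]]}}

```text
clock: 2.6
tcp_pos: [537.8, 21.2, 283.2]
eef_rot: [0.376, 0.927, 0.0, 0.0]
wrist_force: [-0.8, -0.0, -0.1]
opening: 4.2
gripper_force: 0.0
```

Run:
```python
from h import *
s=bot.state();p0=s['tcp_pos'];print(p0,s['opening'],s['gripper_force'],s['wrist_force'])
H=lambda t:toW(51.8-160*np.cos(t),-18.5+160*np.sin(t))
for t in np.linspace(.213,1.55,13): print(round(t,3),(H(t)-p0[:2]).round(0),H(t).round(0),'turn',-np.degrees(t-.213).round(0))
```

```text
[537.84405953  21.15235439 283.187589  ] 4.150017504612971 0.0 [-0.78433714 -0.03907946 -0.13181257]
0.213 [-0. -3.] [538.  18.] turn -0.0
0.324 [-13.  10.] [525.  31.] turn -6.0
0.436 [-24.  24.] [514.  45.] turn -13.0
0.547 [-34.  39.] [504.  60.] turn -19.0
0.659 [-41.  55.] [497.  76.] turn -26.0
0.77 [-47.  72.] [491.  93.] turn -32.0
0.882 [-51.  89.] [487. 110.] turn -38.0
0.993 [-53. 107.] [484. 128.] turn -45.0
1.104 [-54. 124.] [484. 146.] turn -51.0
1.216 [-52. 142.] [486. 163.] turn -57.0
1.327 [-48. 160.] [490. 181.] turn -64.0
1.439 [-42. 176.] [496. 198.] turn -70.0
1.55 [-34. 193.] [503. 214.] turn -77.0
```

Run:
```python
from h import *
p,d=snap('scene','s1'); p2,d2=snap('top','t1')
a=cv2.resize(cv2.imread('pics/s1.png')[110:310,290:490],(400,400),interpolation=2)
b=cv2.resize(cv2.imread('pics/t1.png')[140:340,150:350],(400,400),interpolation=2)
cv2.imwrite('pics/c1.png',cv2.hconcat([a,b]))
```

```text
(no output)
```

View pics/c1.png

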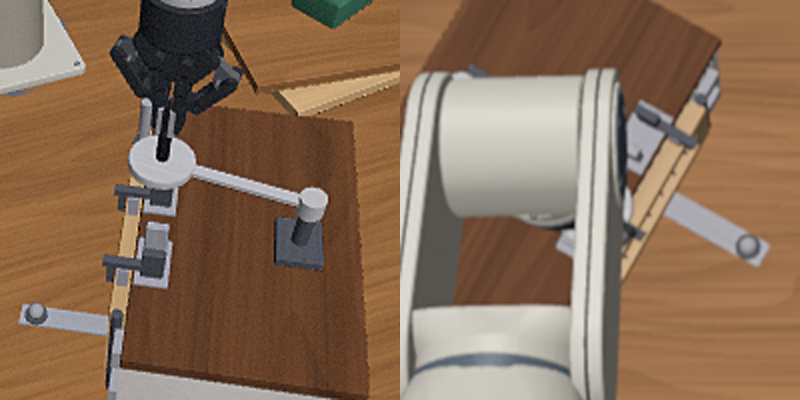

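The lamp has not moved: the knob is still at scene pixel (371,178). The closed fingers appear behind it as seen from the scene camera, so I missed it sideways. Measuring by how much.

Run:
```python
from h import *
for t in ('scene0','s1'):
    d=np.load(f'pics/{t}.npy');P=cloud('scene',d)
    print(t)
    for v in range(158,196,3): print(v,[tuple(int(x) for x in P[v,u]) for u in range(366,383,3)])
o,r=ray('scene',372.,173.5); 
for z in(292,285,280): print(onz('scene',372,174.5,z))
img=cv2.imread('pics/scene0.png'); print(img[168:194,372].max(1))
```

```text
scene0
158 [(198, 185, -1), (201, 194, -1), (204, 203, -2), (211, 209, 1), (210, 221, -2), (214, 229, -1)]
161 [(437, 58, 231), (387, 93, 177), (392, 98, 180), (392, 107, 177), (395, 113, 178), (400, 119, 180)]
164 [(225, 173, 0), (396, 89, 177), (400, 95, 177), (402, 102, 177), (404, 110, 176), (409, 115, 179)]
167 [(236, 168, 0), (408, 83, 179), (407, 92, 175), (412, 98, 178), (413, 106, 176), (417, 112, 177)]
170 [(249, 162, 0), (417, 79, 178), (418, 87, 176), (422, 93, 178), (424, 100, 178), (426, 107, 177)]
173 [(259, 158, -2), (428, 74, 179), (429, 82, 178), (430, 89, 176), (434, 95, 178), (437, 102, 178)]
176 [(433, 64, 178), (536, 15, 289), (538, 21, 289), (542, 25, 291), (444, 91, 178), (447, 97, 179)]
179 [(509, 23, 253), (539, 14, 284), (547, 17, 290), (544, 25, 285), (518, 48, 252), (458, 92, 181)]
182 [(518, 19, 253), (542, 13, 279), (546, 18, 280), (525, 37, 254), (528, 43, 254), (531, 49, 255)]
185 [(526, 16, 253), (543, 14, 270), (545, 19, 270), (533, 34, 253), (536, 39, 254), (538, 45, 254)]
188 [(534, 13, 252), (542, 15, 259), (546, 20, 262), (542, 30, 254), (543, 3
[... 1060 characters left out ...]
76), (546, 18, 280), (526, 37, 254), (528, 43, 254), (530, 49, 254)]
185 [(526, 16, 253), (542, 14, 269), (546, 19, 271), (533, 34, 253), (537, 39, 255), (538, 45, 254)]
188 [(534, 12, 253), (544, 14, 262), (546, 20, 262), (541, 30, 253), (545, 35, 255), (546, 41, 254)]
191 [(543, 8, 254), (546, 14, 255), (547, 20, 254), (549, 26, 254), (552, 32, 254), (553, 38, 253)]
194 [(551, 5, 254), (555, 10, 256), (556, 16, 255), (557, 22, 254), (561, 27, 256), (562, 34, 254)]
[536.85221554  21.67904757 292.        ]
[530.52734734  25.28164459 285.        ]
[526.00958434  27.85492817 280.        ]
[ 94  90 100  88  93  94  63  39  50  50  46  28  18  26  34  19  17  26
  28  28  13  13  54 210 198 189]
```

Run:
```python
from h import *
for n,t,c in(('scene','scene0',(152.6,606)),('top','top0',(152.6,606)),('scene','s1',(538,21))):
    P=cloud(n,np.load(f'pics/{t}.npy'));k=(np.hypot(P[...,0]-c[0],P[...,1]-c[1])<70)&(P[...,2]>150)&(P[...,2]<420)
    if t=='s1': k&=P[...,2]>262; 
    q=P[k]; print(t,len(q))
    if len(q):
        for lo in range(150,420,10):
            w=q[(q[:,2]>=lo)&(q[:,2]<lo+10)]
            if len(w): print(lo,len(w),w.mean(0).round(0),np.ptp(w,axis=0).round(0))
print(bot.state())
```

```text
scene0 1693
240 24 [162. 615. 246.] [39. 98.  8.]
250 53 [161. 607. 255.] [ 45. 106.  10.]
260 49 [161. 604. 265.] [ 40. 111.  10.]
270 52 [161. 605. 275.] [ 44. 113.  10.]
280 55 [165. 608. 286.] [ 37. 130.  10.]
290 104 [160. 606. 295.] [ 58. 136.  10.]
300 144 [159. 596. 306.] [ 61. 139.  10.]
310 136 [163. 601. 315.] [ 62. 132.  10.]
320 144 [165. 597. 325.] [ 60. 133.  10.]
330 203 [164. 599. 335.] [ 59. 131.  10.]
340 168 [159. 599. 344.] [ 59. 135.  10.]
350 46 [169. 583. 356.] [57. 70. 10.]
360 111 [177. 586. 365.] [64. 60. 10.]
370 113 [177. 587. 375.] [65. 66. 10.]
380 121 [177. 586. 385.] [62. 64. 10.]
390 109 [181. 590. 395.] [49. 63. 10.]
400 61 [184. 594. 402.] [31. 62.  6.]
top0 0
s1 1847
260 20 [545.  18. 266.] [10. 11.  7.]
270 19 [545.  18. 275.] [ 6. 11.  9.]
280 24 [545.  18. 285.] [10. 11. 10.]
290 25 [546.  18. 296.] [17. 16. 10.]
300 61 [545.  17. 305.] [23. 33. 10.]
310 59 [547.  19. 315.] [24. 30. 10.]
320 63 [545.  18. 325.] [27. 30. 10.]
330 82 [545.  16. 336.] [42. 45. 10.]
340 204 [545.  19. 346.] [67. 64. 10.]
350 147 [543.  14. 355.] [73. 73. 10.]
360 1
[... 234 characters left out ...]
lock': 2.7, 'joints': array([ 1.71367200e-02,  2.24927188e-01,  1.76164525e+00, -4.14468896e-06,
        1.15463287e+00, -7.83380972e-01]), 'joint_velocities': array([-0.00072159,  0.00264412,  0.00055399,  0.00065026, -0.0012326 ,
       -0.00026709]), 'effort': array([ 1.77200662e-02, -4.46057081e+01, -2.96109867e+01,  3.36949124e-04,
       -7.00532182e-04, -9.79565954e-06]), 'tcp_pos': array([537.71485283,  21.11613674, 282.86736065]), 'eef_rot': array([3.75687469e-01, 9.26746399e-01, 7.40813091e-05, 1.78954637e-04]), 'wrist_force': array([-0.6107044 ,  0.27824137,  0.05234149]), 'torque': array([-0.03070672,  0.01143825, -0.01504002]), 'gripper_force': 0.0, 'opening': 4.117072561034977}
```

The measured fingertips (shut) end at z≈296 while the TCP reads 283, and at the start they ended at 244 (open) with the TCP at 220. The true grasp point therefore lies about 32 mm above the reported TCP, and I will command 32 mm lower from here on.

Call:
{"api": "step_arm", "payload": {"plan": [[[0,0,0],[0,0,0],60],[[0,0,0],[0,0,0],60],[[0,-0.002,0],[0,0,0],60],[[0,-0.002,-0.015],[0,0,0],60],[[0,-0.002,-0.031],[0,0,0],60]]}}

```text
clock: 3.32
tcp_pos: [537.4, 19.0, 250.3]
eef_rot: [0.376, 0.927, -0.0, -0.0]
wrist_force: [-0.1, -0.3, -0.2]
opening: 51.4
gripper_force: 0.0
```

Call:
{"api": "step_arm", "payload": {"plan": [[[0,0,0],[0,0,0],5],[[0,0,0],[0,0,0],5],[[0,0,0],[0,0,0],5],[[0,0,0],[0,0,0],5]]}}

```text
clock: 3.82
tcp_pos: [538.3, 19.6, 251.7]
eef_rot: [0.376, 0.927, 0.001, 0.0]
wrist_force: [4.4, 3.4, -5.7]
opening: 12.2
gripper_force: 58.4
```

Call:
{"api": "step_arm", "payload": {"plan": [[[-0.013,0.013,0],[0,0,-6],5],[[-0.024,0.027,0],[0,0,-13],5],[[-0.034,0.042,0],[0,0,-19],5],[[-0.041,0.058,0],[0,0,-26],5],[[-0.047,0.075,0],[0,0,-32],5]]}}

```text
clock: 4.45
tcp_pos: [491.1, 94.3, 251.7]
eef_rot: [0.618, 0.786, 0.0, 0.001]
wrist_force: [7.5, -0.0, -8.7]
opening: 12.1
gripper_force: 59.0
```

Call:
{"api": "step_arm", "payload": {"plan": [[[-0.004,0.017,0],[0,0,-6],5],[[-0.006,0.035,0],[0,0,-13],5],[[-0.007,0.052,0],[0,0,-19],5],[[-0.005,0.07,0],[0,0,-25],5],[[-0.001,0.088,0],[0,0,-32],5]]}}

```text
clock: 5.08
tcp_pos: [490.6, 182.0, 251.7]
eef_rot: [0.811, 0.585, 0.0, 0.001]
wrist_force: [7.7, -4.6, -7.2]
opening: 12.2
gripper_force: 59.3
```

Call:
{"api": "step_arm", "payload": {"plan": [[[0.006,0.016,0],[0,0,-6],5],[[0.014,0.033,0],[0,0,-12],5],[[0.014,0.033,0],[0,0,-12],5],[[0.014,0.033,0],[0,0,-12],5],[[0.014,0.033,0],[0,0,-12],5]]}}

```text
clock: 5.7
tcp_pos: [503.6, 214.6, 251.7]
eef_rot: [0.866, 0.499, 0.0, 0.0]
wrist_force: [3.2, 0.6, -4.2]
opening: 12.4
gripper_force: 59.7
```

Lamp is swung to about 1.55. Release, rise, and go above catch 1.

Call:
{"api": "step_arm", "payload": {"plan": [[[0,0,0],[0,0,0],90],[[0,0,0],[0,0,0],90],[[0,0,0],[0,0,0],90],[[0,0,0.03],[0,0,0],90],[[0,0,0.06],[0,0,0],90]]}}

```text
clock: 6.32
tcp_pos: [503.4, 215.0, 312.2]
eef_rot: [0.867, 0.499, -0.0, -0.0]
wrist_force: [-0.1, 0.8, 0.5]
opening: 77.0
gripper_force: 0.0
```

Call:
{"api": "step_arm", "payload": {"plan": [[[0.02,-0.045,0],[0,0,0.6],90],[[0.04,-0.09,0],[0,0,0.6],90],[[0.06,-0.135,0],[0,0,0.6],90],[[0.08,-0.18,0],[0,0,0.6],90],[[0.103,-0.228,0],[0,0,0.6],90]]}}

```text
clock: 6.95
tcp_pos: [607.1, -14.3, 311.9]
eef_rot: [0.864, 0.504, 0.0, -0.0]
wrist_force: [0.6, 0.5, -0.1]
opening: 76.9
gripper_force: 0.0
```

Run:
```python
from h import *
print(bot.state()['tcp_pos'])
P=cloud('scene',snap('scene','s2')[1]); snap('top','t2')
xy=P[...,:2]-C; hx=xy@ex; hy=xy@ey; z=P[...,2]
k=((z>214)&(z<226)&(hx>-125)&(hx<-70)&(np.abs(hy)<110)).astype(np.uint8)
n,l,s,c=cv2.connectedComponentsWithStats(k)
for i in range(1,n):
    if s[i,4]>8:
        m=l==i;print(s[i,4],c[i].round(1),'H',hx[m].mean().round(1),hy[m].mean().round(1),np.ptp(hx[m]).round(),np.ptp(hy[m]).round(),z[m].mean().round())
```

```text
[607.05619143 -14.27499816 311.87339444]
59 [368.5 223.4] H -96.2 -52.1 24.0 13.0 219.0
68 [366.6 237.2] H -96.6 -88.5 23.0 12.0 219.0
```

View pics/s2.png

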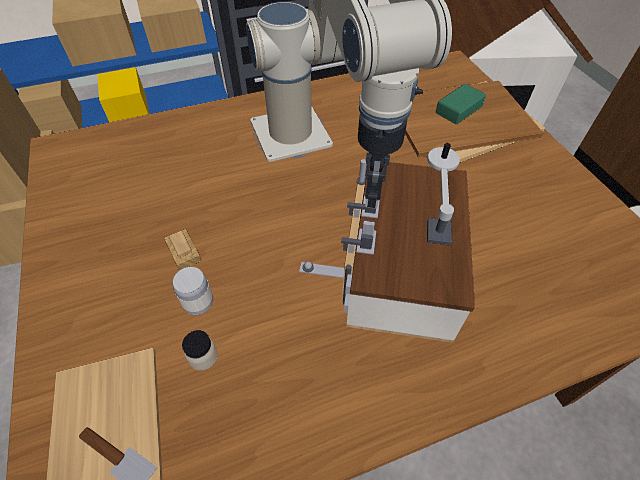

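The lamp now points along the hutch, head at (443,157), clear of the catches. Catch 1 is at (367,230), as measured. Descend and squeeze it.

Call:
{"api": "step_arm", "payload": {"plan": [[[-0.001,0.001,-0.04],[0,0,0],95],[[-0.001,0.001,-0.08],[0,0,0],95],[[-0.001,0.001,-0.105],[0,0,0],95],[[-0.001,0.001,-0.12],[0,0,0],95],[[-0.001,0.001,-0.135],[0,0,0],95]]}}

```text
clock: 7.68
tcp_pos: [606.0, -11.6, 176.5]
eef_rot: [0.864, 0.504, 0.0, 0.0]
wrist_force: [-0.4, 0.1, -0.3]
opening: 81.3
gripper_force: 0.0
```

Call:
{"api": "step_arm", "payload": {"plan": [[[0,0,0],[0,0,0],40],[[0,0,0],[0,0,0],25],[[0,0,0],[0,0,0],25],[[0,0,0],[0,0,0],25],[[0,0,0],[0,0,0],25]]}}

```text
clock: 8.3
tcp_pos: [605.9, -11.2, 178.9]
eef_rot: [0.864, 0.503, 0.001, -0.0]
wrist_force: [-3.4, 3.3, 11.5]
opening: 28.7
gripper_force: 63.6
```

Call:
{"api": "step_arm", "payload": {"plan": [[[0,0,0],[0,0,0],95],[[0,0,0],[0,0,0],95],[[0,0,0],[0,0,0],95],[[0,0,0.03],[0,0,0],95],[[0,0,0.06],[0,0,0],95]]}}

```text
clock: 8.93
tcp_pos: [605.2, -12.0, 236.6]
eef_rot: [0.864, 0.503, -0.001, -0.001]
wrist_force: [-0.1, -0.1, -0.3]
opening: 81.2
gripper_force: 0.0
```

Call:
{"api": "step_arm", "payload": {"plan": [[[-0.03,0.016,0.01],[0,0,0],95],[[-0.06,0.032,0.01],[0,0,0],95],[[-0.088,0.049,0.01],[0,0,0],95],[[-0.088,0.049,-0.03],[0,0,0],95],[[-0.088,0.049,-0.06],[0,0,0],95]]}}

```text
clock: 9.55
tcp_pos: [517.1, 37.3, 175.8]
eef_rot: [0.864, 0.504, 0.0, 0.0]
wrist_force: [0.3, 0.3, -0.5]
opening: 81.2
gripper_force: 0.0
```

Call:
{"api": "step_arm", "payload": {"plan": [[[0,0,0],[0,0,0],40],[[0,0,0],[0,0,0],25],[[0,0,0],[0,0,0],25],[[0,0,0],[0,0,0],25],[[0,0,0],[0,0,0],25]]}}

```text
clock: 10.18
tcp_pos: [518.6, 37.5, 179.1]
eef_rot: [0.864, 0.503, 0.001, 0.0]
wrist_force: [-3.6, 1.0, 8.7]
opening: 28.8
gripper_force: 62.7
```

Call:
{"api": "step_arm", "payload": {"plan": [[[0,0,0],[0,0,0],85],[[0,0,0],[0,0,0],85],[[0,0,0],[0,0,0],85],[[0,0,0.03],[0,0,0],70],[[0,0,0.065],[0,0,0],70]]}}

```text
clock: 10.8
tcp_pos: [517.0, 37.0, 241.7]
eef_rot: [0.864, 0.503, -0.001, -0.001]
wrist_force: [1.3, 0.3, 0.5]
opening: 59.6
gripper_force: 0.0
```

Call:
{"api": "step_arm", "payload": {"plan": [[[-0.04,0.006,0.01],[0,0,0],70],[[-0.086,0.0135,0.01],[0,0,0],70],[[-0.086,0.0135,0.01],[0,0,0],70],[[-0.086,0.0135,-0.03],[0,0,0],70],[[-0.086,0.0135,-0.061],[0,0,0],70]]}}

```text
clock: 11.42
tcp_pos: [432.6, 50.5, 179.9]
eef_rot: [0.864, 0.503, 0.001, 0.0]
wrist_force: [0.3, 0.2, 0.0]
opening: 59.7
gripper_force: 0.0
```

Call:
{"api": "step_arm", "payload": {"plan": [[[0,0,0],[0,0,0],30],[[0,0,0],[0,0,0],5],[[0,0,0],[0,0,0],5],[[0,0,0],[0,0,0],5],[[0,0,0],[0,0,0],5]]}}

```text
clock: 12.05
tcp_pos: [430.0, 51.4, 181.7]
eef_rot: [0.864, 0.503, -0.001, -0.001]
wrist_force: [-10.1, 6.1, 7.3]
opening: 12.7
gripper_force: 58.3
```

Run:
```python
from h import *
snap('scene','s3')
a=cv2.imread('pics/s3.png')[110:310,290:490]; cv2.imwrite('pics/c3.png',cv2.resize(a,(500,500),interpolation=2))
p0=bot.state()['tcp_pos'][:2]; print(p0)
h=np.array([652.3,-76]); r=p0-h; print(np.linalg.norm(r),np.degrees(np.arctan2(r[1],r[0])))
b=np.arctan2(r[1],r[0])
for t in range(0,95,6):
    q=h+255*np.array([np.cos(b+np.radians(t)),np.sin(b+np.radians(t))]); print(t,(q-(h+255*np.array([np.cos(b),np.sin(b)]))).round(0),q.round(0))
```

```text
[430.06035834  51.43746587]
256.1850230413928 150.16902104464955
0 [0. 0.] [431.  51.]
6 [-12. -24.] [419.  27.]
12 [-22. -49.] [410.   2.]
18 [-28. -75.] [403. -24.]
24 [ -32. -101.] [399. -50.]
30 [ -34. -128.] [397. -77.]
36 [ -32. -154.] [ 399. -103.]
42 [ -28. -181.] [ 403. -130.]
48 [ -21. -206.] [ 410. -156.]
54 [ -11. -231.] [ 420. -180.]
60 [   1. -255.] [ 432. -204.]
66 [  15. -277.] [ 446. -226.]
72 [  32. -298.] [ 463. -247.]
78 [  51. -317.] [ 482. -266.]
84 [  72. -334.] [ 503. -283.]
90 [  94. -348.] [ 525. -297.]
```

View pics/c3.png

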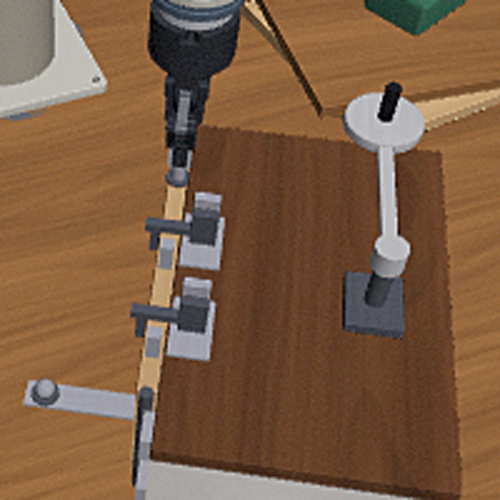

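The picture shows both tabs now close to their posts, hooks clear of the keepers, and the peg in the fingers at (178,170). Swing the gate.

Call:
{"api": "step_arm", "payload": {"plan": [[[-0.006,-0.012,0],[0,0,3],5],[[-0.012,-0.024,0],[0,0,6],5],[[-0.017,-0.036,0],[0,0,9],5],[[-0.022,-0.049,0],[0,0,12],5],[[-0.022,-0.049,0],[0,0,12],5]]}}

```text
clock: 12.72
tcp_pos: [408.5, 1.3, 181.7]
eef_rot: [0.807, 0.591, -0.0, -0.001]
wrist_force: [-6.3, 2.9, 5.3]
opening: 12.5
gripper_force: 58.7
```

Call:
{"api": "step_arm", "payload": {"plan": [[[-0.006,-0.026,0],[0,0,6],5],[[-0.01,-0.052,0],[0,0,12],5],[[-0.012,-0.079,0],[0,0,18],5],[[-0.011,-0.092,0],[0,0,21],5],[[-0.01,-0.105,0],[0,0,24],5]]}}

```text
clock: 13.35
tcp_pos: [399.0, -104.1, 181.8]
eef_rot: [0.666, 0.746, -0.0, -0.0]
wrist_force: [-3.1, 0.7, 2.2]
opening: 12.3
gripper_force: 59.4
```

Call:
{"api": "step_arm", "payload": {"plan": [[[0.002,-0.013,0],[0,0,3],5],[[0.004,-0.027,0],[0,0,6],5],[[0.007,-0.04,0],[0,0,9],5],[[0.011,-0.052,0],[0,0,12],5],[[0.021,-0.077,0],[0,0,18],5]]}}

```text
clock: 13.98
tcp_pos: [420.5, -180.4, 181.8]
eef_rot: [0.54, 0.842, 0.0, -0.0]
wrist_force: [3.9, 3.3, -4.7]
opening: 12.5
gripper_force: 58.8
```

Call:
{"api": "step_arm", "payload": {"plan": [[[0.012,-0.024,0],[0,0,6],5],[[0.026,-0.046,0],[0,0,12],5],[[0.043,-0.067,0],[0,0,18],5],[[0.062,-0.086,0],[0,0,24],5],[[0.083,-0.103,0],[0,0,30],5]]}}

```text
clock: 14.6
tcp_pos: [505.6, -282.6, 181.8]
eef_rot: [0.304, 0.953, 0.002, 0.001]
wrist_force: [8.2, 14.6, -1.6]
opening: 12.5
gripper_force: 60.0
```

Call:
{"api": "step_arm", "payload": {"plan": [[[0.011,-0.007,0],[0,0,3],5],[[0.022,-0.014,0],[0,0,6],5],[[0.022,-0.014,0],[0,0,6],5],[[0.022,-0.014,0],[0,0,6],5]]}}

```text
clock: 15.1
tcp_pos: [527.0, -296.0, 181.8]
eef_rot: [0.255, 0.967, 0.001, 0.001]
wrist_force: [2.8, 9.3, -0.6]
opening: 12.3
gripper_force: 59.8
```

Run:
```python
from h import *
s=bot.state();p=s['tcp_pos'];print(p,s['opening'],s['gripper_force'],s['wrist_force'])
r=p[:2]-[652.3,-76];print(np.linalg.norm(r),np.degrees(np.arctan2(r[1],r[0]))%360-150.3)
snap('scene','s4')
```

```text
[ 527.02724957 -296.02022492  181.78433432] 12.28995912269107 59.80781078338623 [ 2.78863937  9.33580407 -0.56480395]
253.18404644570268 90.04414423689042
```

View pics/s4.png

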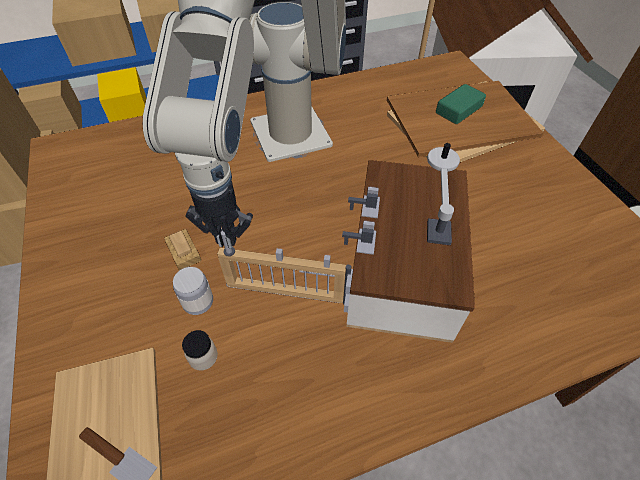

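The picture shows the gate square to the front, its peg held in the fingers at (228,245). Both catches are squeezed (370,200 and 367,237), the lamp is clear at (443,157), and the can, block and jar are undisturbed. Handing in.

```bash
python3 -c "
from station import bot
print(bot.job_done())"
```

```text
the job is handed in; nothing more can be done
None
```

Job handed in at about 15 s on the clock: the lamp is swung about a quarter turn clear, both catches are squeezed in the order asked, and the gate is held open at about 90°, with the bench items undisturbed.

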